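Nest the tasting cups and open the tasting keg for refilling

TASK

Get the tasting point ready for a refill: on the rubber mat, nest the three upside-down tasting cups by lowering the medium cup over the small one and then the large cup over both, so that all three stand flat on their rims. Then take off the keg's red twist cap: it is not marked whether it loosens clockwise or anticlockwise, so try it both ways, turn it the way that goes, and lift it straight off. Finish still holding the cap in the gripper, upright and still, a hand's breadth (about 8 cm) straight above the keg's neck, with the bottle, the can and the jar left where they stand.

Things in the scene. Friction and masses are not known exactly. Their poses are not given: they have to be found in the camera images.
- cup_large: Steel cup standing upside down (mouth down) on the mat: 70 mm tall, outside diameter 68 mm at the mouth (bottom) narrowing to 62 mm at the closed top; wall 2.5 mm, top 3 mm thick; 90 g. Origin: centre of the mouth, on the mat; z up. Round, yaw has no meaning. All three cups may stand in any of three places on the mat, at least 115 mm between centres.
- cup_medium: Copper cup standing upside down: 60 mm tall, outside diameter 54 mm at the mouth (bottom), 48 mm at the closed top; wall 2.5 mm, top 3 mm; 70 g. Origin: centre of the mouth, on the mat; z up. It goes over the small cup with about 5 mm to spare all round, and then stands on the mat.
- cup_small: Brass cup standing upside down: 50 mm tall, outside diameter 38 mm at the mouth (bottom), 34 mm at the closed top; 50 g. Origin: centre of the mouth, on the mat; z up. It need not be moved.
- mat: Fixed black rubber bar mat, 300 x 340 mm (the shorter side along x), 4 mm thick, lying on the counter (the counter is z = 0, the mat's top is at z = 4 mm). Origin: centre of its underside.
- keg: Fixed stainless steel tasting keg, 156 mm in diameter at the foot, shoulder at 148 mm height, with a small brass tap low on its -x side; its neck stands up in the middle and ends 170 mm above the counter, under the cap. Origin: centre of its underside, on the counter; z up. It cannot be moved.
- cap: Red round twist cap on the keg's neck, 56 mm in diameter, 24 mm tall, with a black round knob on top; 120 g, a loose part. Origin: centre of its underside, 150 mm above the counter when seated; z up; a white line on the top runs from the middle along its +x, so its yaw can be seen. Turns with next to no torque. Play when locked: 2 mm up and sideways.
- cap_knob (a point): Middle of the cap's round black knob, on the cap's axis, 39 mm above the cap's origin. The knob is an upright cylinder 36 mm in diameter and 30 mm high, from 24 to 54 mm above the cap's origin. At its stop the cap takes well over 1 Nm, and the fingers start to slip round the knob.
- keg_neck (a point): Top centre of the neck (170 mm above the counter). Its coarse part-turn thread is left- or right-handed by chance, hidden by the cap. The wrong way the cap stops dead 15 to 25 degrees from its start (forcing it on is no use); the right way it turns freely and lifts straight off at 65 to 95 degrees from the start, best 75 to 85; under 45 it is locked.
- sake_bottle: Bystander: green glass bottle, 68 mm in diameter, 210 mm tall, upright beyond the mat. Origin: centre of its underside.
- drink_can: Bystander: aluminium drink can with an orange band, 66 mm in diameter, 120 mm tall. Origin: centre of its underside.
- snack_jar: Bystander: amber jar with a yellow lid, 72 mm in diameter, 100 mm tall, to the left of the keg. Origin: centre of its underside.
Things that resemble listed ones, but are neither listed nor needed, are in the scene too. Leave any grey or purple look-alike of the cup_small alone.

How it is judged:
By the outcome, as a careful person would: the job done as asked, in the order asked, and still so for the second after the job is handed in, while the arm keeps its last pose, push and grip.
It also fails if it takes over 64 s, if anything falls off the work surface, if the arm or the gripper's body presses on something with over 40 N, if the wrist force passes 120 N, or if a joint passes its speed limit or range.

ROBOT

A 7-joint arm with a two-finger parallel gripper is mounted at the origin on the work surface. World frame = base frame: x ahead of the robot, y to its left, z up, the work surface at z = 0. Lengths are in m, angles in rad, forces in N, time in s.
With the tool pointing down it reaches from about 0.4 to 0.85 m from the base axis. Payload 4.5 kg.
Tool frame: the origin (TCP) lies on the centre line of the jaws, within the pads' length; the fingertips stand r.tcp_to_tips ahead of it and the grasp point (between the pads) lies 11 mm behind it (r.tcp_to_tips is the distance from the TCP to the fingertips, in m); y points along the fingers, x is the direction in which the jaws open and shut, and the axes are right-handed (so a half turn about y gives the same grasp; the last joint's range is limited). The gripper opens to 88 mm and grips with 3 to 60 N. Pads are 18 mm wide; open, the fingers measure 123 mm over their backs; the gripper's body (75 mm by 187 mm) begins 45 mm behind the grasp point.
Start: joints at [-1.213, 0.689, -0.195, 1.565, 0.157, 0.902, -0.215], TCP at [0.199, 0.593, 0.247] pointing down, gripper open.
Joint ranges: [-3.01, 3.01], [-0.46, 2.08], [-1.47, 1.51], [0.13, 2.56], [-1, 4.14], [0.04, 2.09], [-2.66, 2.66]. Speed limits (rad/s): [2.57, 2.57, 3.14, 3.14, 3.14, 3.14, 3.14].

INTERFACE

Orientations are given as a unit quaternion [x, y, z, w].
In Python, from plant import r gives the robot as it stands. The module is installed in compiled form; this text tells all that it offers.
- The arm moves only by the shell command python3 -m inch 'ROWS' [OPENING] [FORCE]. ROWS is text: rows parted by semicolons, each of 4 numbers parted by spaces: the shift along the tool's x, y, z in mm, then the turn about the tool's y in degrees. In form: x y z spin; .... A call has 1 to 10 rows; each row is the pose to reach, as a shift and turn from the pose commanded when the call began, along the tool's axes at that moment; what a row does not reach only later rows make up. A row lasts 1/10 s, in which the tool goes at most 50 mm and 8.59 degrees, less where a joint would pass 70% of its speed; a pose out of reach is approached as far as the arm can. A call with a gripper value outside its range is refused whole. OPENING is the gripper command: -1 is shut, 1 is fully open, values between are in proportion, set as the call begins (- or left out, the last holds). The fingers move at their own pace and stop on an object; FORCE is the grip in N (left out, the last holds). Time passes only in rows, so rows that repeat a pose let the fingers close. It gives the time, the measured TCP pose, the force and the opening at its end, in the units of the state.
- r.get_state(): the state, without advancing time (a new reading comes with each control period).
- r.snapshot(name): name is "scene" or "top" or "wrist"; returns a dict with "frame" (480x640x3 uint8, red, green, blue), "intrinsics" (3x3 intrinsics, pixels), "dist_coeffs" ([k1, k2, p1, p2, k3] as OpenCV has them; the pictures are not rectified), "R" (3x3) and "t" (3): a world point X has camera coordinates R X + t. Camera axes: x right, y down, z forward; pixel columns grow to the right and rows downward; lengths in m; the calibration is good to about 2 mm. A picture is of the moment at which its call begins. There is no depth.
- r.finish_job(): hands the job in, once; it reports no verdict.
Trained networks look in the newest picture that a camera, given by its name, has taken for a name from the list of things; names that differ only in an ending like _2 or _b are one class to them, and where a whole thing is asked for, a point or a joint stands for the part that bears it (a point fixed in the world has none). Each returns a list of dicts, best first, with "p" (0 to 1); they miss things now and then, are a little off and sometimes report something else, mostly with a low value. They report only what shows in the picture. A call takes as long as a camera call. They do not tell look-alikes from the thing itself.
- r.trace(camera, name): "region" (480x640 bool, what is visible of it) and "centre" ([row, column] in pixels, amid what is visible of it).
- r.tip_of(camera, name): "centre" ([row, column] in pixels: a listed point, or the origin of a listed thing).
The state is a dict: "clock": time; "q": joint angles; "qd": joint speeds; "joint_torque": joint torques, N m; "tool_pos": TCP position; "eef_rot": TCP orientation; "contact_force": force on the tool from outside, world axes, zero at the start; "moment": the same for the moment, N m; "opening": opening from 0.0 (shut) to 1.0 (fully open).
Only numpy, scipy, OpenCV 4.12 (cv2) and the standard library are available. Lean on these libraries where they do the work, as an engineer would, in place of code of your own. Each camera call takes 0.05 s, during which the arm holds its last target.

## Working session

There is one attempt and no reset: what is moved stays moved. The work goes in short steps, Python scripts to look and compute and a shell command to move; the robot and the scene stay as the last step left them, time stands still between calls to the robot, and variables do not carry over. Pictures are saved under pics/ and viewed, and the job is handed in when it is done.

```bash
mkdir -p pics
python3 - <<'E'
from plant import r
import cv2,numpy as np
s=r.get_state();print({k:np.round(v,3) for k,v in s.items()},r.tcp_to_tips)
for n in["scene","top","wrist"]:
    d=r.snapshot(n);cv2.imwrite(f"pics/{n}0.png",d["frame"][:,:,::-1]);print(n,d["R"].round(3).tolist(),d["t"].round(3),d["intrinsics"].round(1).tolist(),d["dist_coeffs"])
E
```

```text
{'clock': np.float64(0.0), 'q': array([-1.213,  0.69 , -0.195,  1.566,  0.157,  0.902, -0.215]), 'qd': array([-0.001,  0.   ,  0.001,  0.001,  0.   ,  0.001,  0.   ]), 'joint_torque': array([ 1.0000e-03, -5.2757e+01, -1.2670e+00, -1.5343e+01, -5.3000e-02,
        7.0000e-03,  0.0000e+00]), 'tool_pos': array([0.199, 0.592, 0.246]), 'eef_rot': array([ 0.574,  0.412, -0.413, -0.574]), 'contact_force': array([ 0.362, -0.362,  0.449]), 'moment': array([ 0.024,  0.019, -0.028]), 'opening': np.float64(1.002)} 0.008
scene [[0.881, 0.472, 0.021], [0.263, -0.453, -0.852], [-0.393, 0.756, -0.523]] [-0.562 -0.026  1.435] [[463.3, 0.0, 319.8], [0.0, 463.3, 241.0], [0.0, 0.0, 1.0]] [-1.92950544e-05  0.00000000e+00  0.00000000e+00  0.00000000e+00
  0.00000000e+00]
top [[0.095, -0.995, 0.007], [-0.972, -0.095, -0.216], [0.216, 0.014, -0.976]] [-0.044  0.63   1.04 ] [[467.6, 0.0, 318.4], [0.0, 467.6, 241.0], [0.0, 0.0, 1.0]] [-0.02122505  0.          0.          0.          0.        ]
wrist [[0.319, 0.948, -0.003], [0.905, -0.304, 0.298], [0.282, -0.097, -0.954]] [-0.624 -0.04   0.392] [[382.0, 0.0, 315.7], [0.0, 382.0, 245.9], [0.0, 0.0, 1.0]] [-0.05232783  0.          0.          0.          0.        ]
```

View pics/scene0.png

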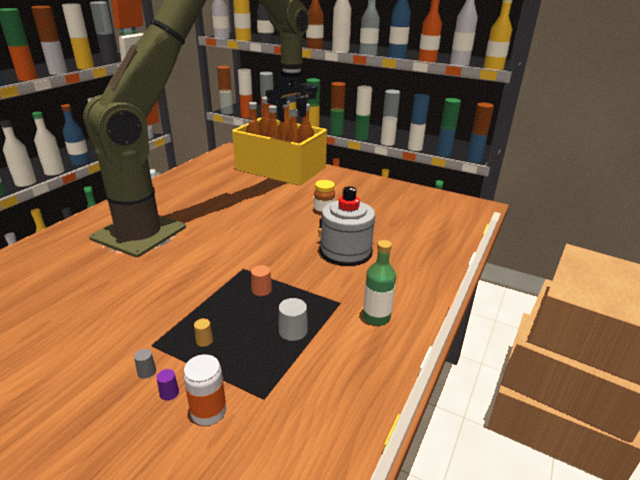

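View pics/top0.png

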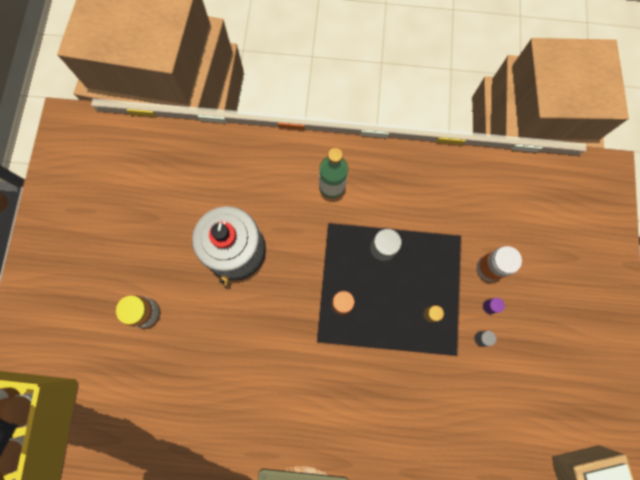

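View pics/wrist0.png

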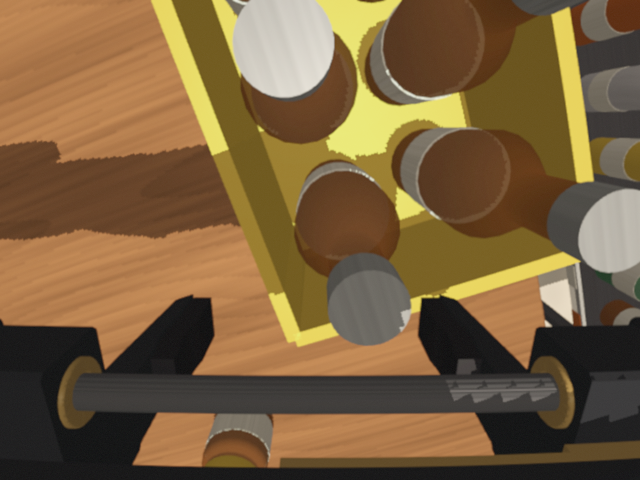

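```bash
cat > h.py <<'E'
from plant import r
import cv2,numpy as np
from scipy.optimize import minimize,least_squares
from scipy.spatial.transform import Rotation as Ro
def proj(d,X):
    rv,_=cv2.Rodrigues(d["R"]);p,_=cv2.projectPoints(np.asarray(X,float).reshape(-1,3),rv,d["t"],d["intrinsics"],d["dist_coeffs"]);return p.reshape(-1,2)
def ray(d,rc):
    u=cv2.undistortPoints(np.array([[[rc[1],rc[0]]]],float),d["intrinsics"],d["dist_coeffs"])[0,0]
    v=d["R"].T@np.array([u[0],u[1],1]);c=-d["R"].T@d["t"];return c,v
def onz(d,rc,z):
    c,v=ray(d,rc);return c+v*(z-c[2])/v[2]
A=np.linspace(0,2*np.pi,48,endpoint=False)
def frus(x,y,prof):
    return np.array([[x+R*np.cos(a),y+R*np.sin(a),z] for z,R in prof for a in A])
def sil(d,x,y,prof,S=4):
    m=np.zeros((480*S,640*S),np.uint8);h=cv2.convexHull((proj(d,frus(x,y,prof))*S+S/2-.5).astype(np.float32)).astype(np.int32);cv2.fillConvexPoly(m,h,255)
    return cv2.resize(m,(640,480),interpolation=cv2.INTER_AREA)/255.
def fit(ds,ms,prof,x0):
    f=lambda p:sum(np.abs(sil(d,p[0],p[1],prof)-m).sum()/m.sum() for d,m in zip(ds,ms))
    o=minimize(f,x0,method="Nelder-Mead",options=dict(initial_simplex=[x0,[x0[0]+.01,x0[1]],[x0[0],x0[1]+.01]],xatol=1e-4,fatol=1e-4));return o.x,o.fun
PR=dict(cup_large=[(.004,.034),(.074,.031)],cup_medium=[(.004,.027),(.064,.024)],cup_small=[(.004,.019),(.054,.017)],
 cap=[(.150,.028),(.174,.028)],sake_bottle=None,drink_can=[(0,.033),(.12,.033)],snack_jar=[(0,.036),(.1,.036)])
def st():
    s=r.get_state();R=Ro.from_quat(s["eef_rot"]).as_matrix();return s,R
def rel(target,R=None,p=None):
    s,R0=st();return R0.T@(np.array(target)-s["tool_pos"])*1000
E
cat > look.py <<'E'
from h import *
ds={n:r.snapshot(n) for n in["scene","top"]}
s,R=st();print(R.round(3).tolist())
for name in ["cup_large","cup_medium","cup_small","cap","cap_knob","keg","keg_neck","sake_bottle","drink_can","snack_jar"]:
    for n,d in ds.items():
        t=r.tip_of(n,name)
        z={"cap":.15,"cap_knob":.189,"keg_neck":.17}.get(name,.004 if "cup" in name else 0)
        for q in t[:4]: print(name,n,"tip",round(q["p"],2),np.round(q["centre"]),onz(d,q["centre"],z)[:2].round(4))
    if PR.get(name) is None: continue
    M={}
    for n in ds:
        t=r.trace(n,name)
        for q in t[:4]: print("   trace",n,round(q["p"],2),np.round(q["centre"]),q["region"].sum())
        M[n]=t
    for n,d in ds.items():
        for q in M[n][:3]:
            x0=onz(d,q["centre"],np.mean([a[0] for a in PR[name]]))[:2]
            print("   fit",n,*fit([d],[q["region"]],PR[name],list(x0)))
E
python3 look.py; python3 -c "
from h import *;print(st()[0]['clock'])"
```

```text
[[0.318, -0.0, -0.948], [0.948, -0.001, 0.318], [-0.001, -1.0, -0.0]]
cup_large scene tip 0.58 [329. 293.] [ 0.6422 -0.1419]
cup_large top tip 0.71 [247. 382.] [ 0.6455 -0.1423]
   trace scene 0.81 [318. 295.] 1098
   trace scene 0.49 [288. 381.] 2007
   trace top 0.59 [245. 384.] 696
   trace top 0.32 [250. 235.] 3692
   fit scene [ 0.64190136 -0.14373151] 0.03129754634094075
   fit scene [0.79087946 0.00455214] 0.494166495696435
   fit top [ 0.64497845 -0.14666543] 0.07995830516114491
   fit top [0.55939982 0.2340003 ] 0.7904329445754465
cup_medium scene tip 0.72 [289. 263.] [ 0.4994 -0.0515]
cup_medium top tip 0.87 [302. 338.] [ 0.4973 -0.0455]
   trace scene 0.57 [280. 261.] 554
   trace scene 0.57 [197. 348.] 411
   trace scene 0.18 [196. 321.] 586
   trace top 0.56 [302. 337.] 399
   fit scene [ 0.49344161 -0.05205204] 0.04867983294400793
   fit scene [0.48860799 0.483905  ] 0.24341395925766898
   fit scene [0.39441411 0.46105349] 0.46980525998795425
   fit top [ 0.49656845 -0.05464342] 0.07211165167821515
cup_small scene tip 0.97 [396. 170.] [ 0.533  -0.4235]
cup_small scene t
[... 1703 characters left out ...]
 trace top 0.73 [262. 496.] 1104
   fit scene [ 0.61760226 -0.41238131] 0.050704157884652226
   fit scene [ 0.64230715 -0.14440155] 0.5378935471718421
   fit scene [0.42014834 0.43071244] 0.5917544482581765
   fit top [ 0.61930359 -0.41118494] 0.10304774083546461
snack_jar scene tip 0.6 [210. 325.] [0.4282 0.4263]
snack_jar scene tip 0.23 [408. 207.] [ 0.6113 -0.4082]
snack_jar top tip 0.88 [312. 144.] [0.427  0.4234]
   trace scene 0.79 [194. 321.] 525
   trace top 0.97 [311. 134.] 1142
   trace top 0.62 [291. 393.] 15038
   fit scene [0.42067938 0.42729661] 0.4031671335200746
   fit top [0.42733038 0.41614308] 0.11955976786511455
   fit top [ 0.62868281 -0.27524518] 0.9261017187830046
1.85
```

```bash
python3 -m inch '0 -20 0 0; -25 -30 -25 0; -60 -20 -60 0; -518 0 -485 0; -518 0 -485 0; -518 0 -485 0; -518 0 -485 0; -518 0 -485 0; -518 0 -485 0; -518 0 -485 0' 1 20
python3 -c "
from h import *
s,R=st();print(s['tool_pos'],s['q'].round(2),rel([.4945,-.053,.16]))"
```

```text
clock: 2.85
tool_pos: [0.3811, 0.1965, 0.2558]
eef_rot: [0.574, 0.413, -0.413, -0.574]
contact_force: [0.0, 0.8, 0.9]
opening: 1.001
[0.381148   0.19654017 0.25579445] [-0.41  0.43 -0.24  2.11  0.18  0.61  0.46] [-200.66377223   95.75838367 -186.70815445]
```

```bash
python3 -m inch '-200 90 -187 0; -200 90 -187 0; -200 90 -187 0; -200 90 -187 0; -200 90 -187 0; -200 90 -187 0; -200 90 -187 0; -200 90 -187 0; -200 90 -187 0'
cat > wl.py <<'E'
import sys
from h import *
n=sys.argv[1];names=sys.argv[2:]
d=r.snapshot("wrist");cv2.imwrite(f"pics/{n}.png",d["frame"][:,:,::-1])
s,R=st();print(s["tool_pos"].round(4),s["q"].round(2),s["contact_force"].round(1),round(s["opening"],3))
for name in names:
    for q in r.tip_of("wrist",name)[:2]:
        print(name,"tip",round(q["p"],2),np.round(q["centre"]),onz(d,q["centre"],.189 if name=="cap_knob" else .004)[:2].round(4))
    for q in r.trace("wrist",name)[:2]:
        if name=="cap_knob":continue
        x0=onz(d,q["centre"],.04)[:2];x,f=fit([d],[q["region"]],PR[name],list(x0))
        print(name,"fit",round(q["p"],2),np.round(q["centre"]),q["region"].sum(),x,f)
E
python3 wl.py w1 cup_medium cup_small cup_large
```

```text
clock: 3.75
tool_pos: [0.494, -0.0493, 0.1659]
eef_rot: [-0.573, -0.414, 0.413, 0.574]
contact_force: [0.3, 0.9, -0.3]
opening: 1.0
[ 0.494  -0.0491  0.166 ] [ 0.15  0.66 -0.23  2.03  0.3   0.49  0.95] [0.9 0.8 0.5] 0.998
cup_medium tip 0.67 [229. 310.] [ 0.4931 -0.0536]
cup_medium fit 0.96 [240. 311.] 5062 [ 0.49206573 -0.05313455] 0.04188997606154275
cup_small tip 0.78 [300.  75.] [ 0.4891 -0.271 ]
cup_small fit 0.57 [308.  62.] 2503 [ 0.48644269 -0.26974813] 0.37267435939617555
cup_large tip 0.91 [403. 269.] [ 0.6433 -0.1459]
cup_large fit 0.81 [440. 261.] 3870 [ 0.68072099 -0.16912748] 0.44034250392663526
```

View pics/w1.png

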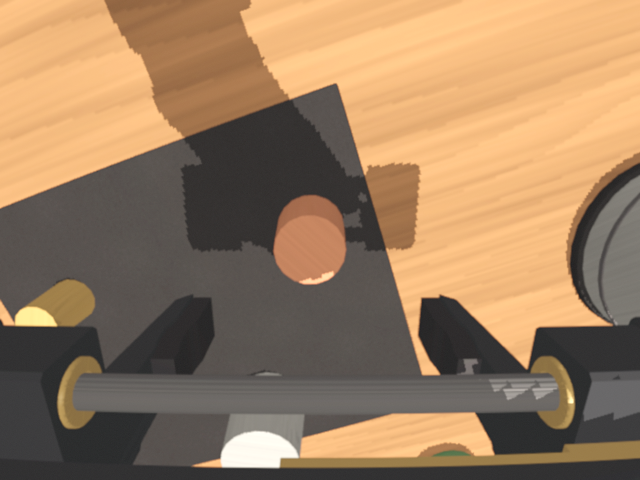

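```bash
python3 -m inch '-4 30 0 0; -4 70 0 0; -4 100 0 0; -4 120 0 0; -4 126 0 0; -4 126 0 0; -4 126 0 0'
python3 -m inch '0 0 0 0; 0 0 0 0; 0 0 0 0; 0 0 0 0; 0 0 0 0; 0 0 0 0; 0 0 0 0' -1 15
```

```text
clock: 4.8
tool_pos: [0.4934, -0.0546, 0.0404]
eef_rot: [0.574, 0.413, -0.412, -0.574]
contact_force: [-0.1, 0.2, -0.2]
opening: 0.999
clock: 5.5
tool_pos: [0.493, -0.0546, 0.0397]
eef_rot: [0.574, 0.413, -0.413, -0.574]
contact_force: [-0.1, 1.0, 2.6]
opening: 0.579
```

```bash
python3 -m inch '0 -10 0 0; 0 -40 0 0; 0 -78 0 0; -40 -78 -12 0; -90 -78 -28 0; -140 -78 -44 0; -180 -78 -56 0; -206 -78 -64 0; -206 -78 -64 0; -206 -78 -64 0'
python3 wl.py w2 cup_medium cup_small
python3 - <<'E'
from h import *
for n in["scene","top"]:
    d=r.snapshot(n);f=d["frame"][:,:,::-1]
    f=f[270:400,120:330] if n=="scene" else f[210:370,310:540]
    cv2.imwrite(f"pics/{n}2.png",cv2.resize(f,None,fx=3,fy=3,interpolation=2))
E
```

```text
clock: 6.5
tool_pos: [0.4874, -0.2706, 0.1178]
eef_rot: [-0.574, -0.412, 0.412, 0.575]
contact_force: [-0.3, 0.7, -0.3]
opening: 0.584
[ 0.4878 -0.2691  0.1177] [ 0.59  0.8  -0.29  1.88  0.42  0.53  1.27] [-0.1  0.5  0.6] 0.578
cup_medium tip 0.73 [290. 316.] [ 0.519  -0.2807]
cup_medium fit 0.9 [316. 315.] 15279 [ 0.51946564 -0.27060119] 0.47665397463390097
cup_small tip 0.63 [247. 316.] [ 0.4884 -0.2702]
cup_small tip 0.61 [238. 127.] [ 0.4398 -0.3927]
cup_small fit 0.72 [253. 106.] 4743 [ 0.44088029 -0.39379121] 0.07982289690069577
cup_small fit 0.59 [234. 317.] 829 [ 0.46378821 -0.26361579] 3.655195250597223
```

View pics/w2.png

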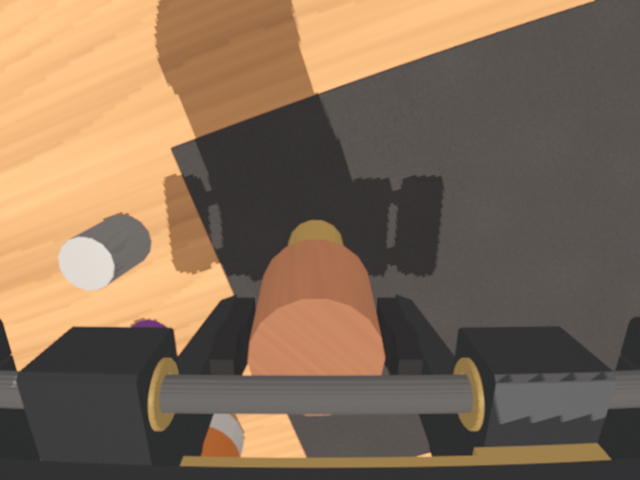

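View pics/scene2.png

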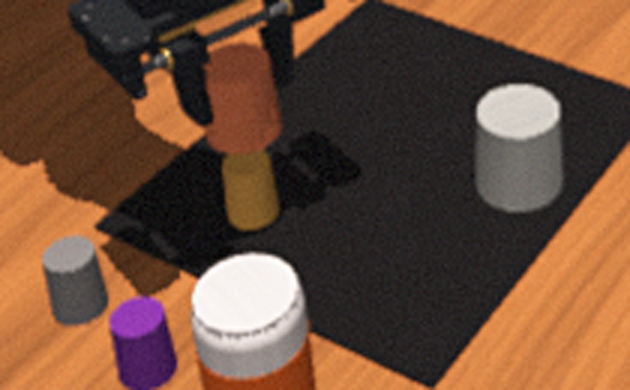

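View pics/top2.png

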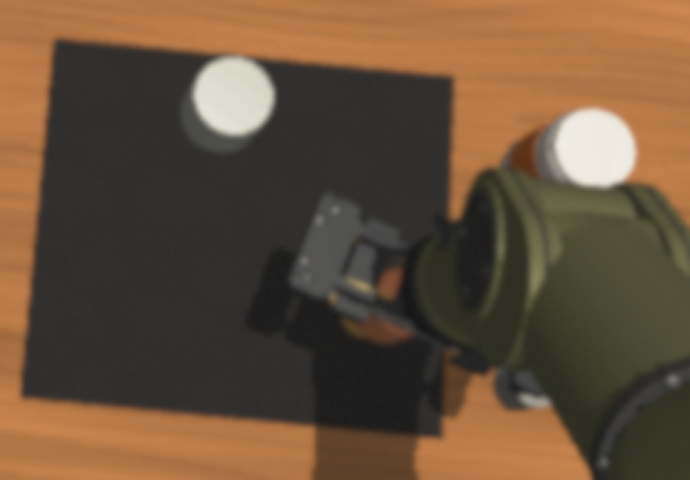

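```bash
cat > held.py <<'E'
import sys
from h import *
dz=float(sys.argv[1]);name=sys.argv[2]
P=[(z+dz,R) for z,R in PR[name]]
s,R=st();print("tcp",s["tool_pos"].round(4))
for n in ["scene","wrist"]:
    d=r.snapshot(n)
    for q in r.trace(n,name)[:1]:
        x0=s["tool_pos"][:2]
        m=q["region"]
        # one-sided: silhouettes partly occluded by fingers; compare hull of region
        x,f=fit([d],[m],P,list(x0));print(n,round(q["p"],2),q["centre"],m.sum(),x.round(4),round(f,3))
E
python3 held.py 0.078 cup_medium
```

```text
tcp [ 0.4882 -0.2692  0.1176]
wrist 0.73 [319.0, 316.6] 15206 [ 0.4863 -0.269 ] 0.285
```

```bash
python3 -m inch '-1 15 -1 0; -1 25 -1 0; -1 32 -1 0; -1 40 -1 0; -1 48 -1 0; -1 48 -1 0'
python3 -m inch '0 8 0 0; 0 16 0 0; 0 22 0 0; 0 27 0 0; 0 29 0 0; 0 29 0 0; 0 29 0 0'
```

```text
clock: 7.65
tool_pos: [0.4879, -0.2712, 0.0683]
eef_rot: [-0.573, -0.413, 0.413, 0.575]
contact_force: [-0.6, -0.1, -0.2]
opening: 0.583
clock: 8.35
tool_pos: [0.4887, -0.2716, 0.0406]
eef_rot: [0.574, 0.413, -0.413, -0.574]
contact_force: [-0.1, 0.6, -0.9]
opening: 0.579
```

```bash
python3 -m inch '0 1 0 0; 0 1 0 0; 0 1 0 0; 0 1 0 0; 0 1 0 0' 1
python3 -m inch '0 -25 0 0; 0 -60 0 0; 0 -100 0 0; 0 -110 0 0; 0 -110 0 0; 0 -110 0 0'
python3 wl.py w3 cup_medium; python3 held.py 0 cup_medium
```

```text
clock: 8.85
tool_pos: [0.4886, -0.2716, 0.0396]
eef_rot: [0.574, 0.413, -0.413, -0.574]
contact_force: [-0.2, -0.5, -0.4]
opening: 0.988
clock: 9.45
tool_pos: [0.4879, -0.2715, 0.1487]
eef_rot: [-0.574, -0.413, 0.413, 0.574]
contact_force: [-0.6, 1.0, -0.1]
opening: 1.0
[ 0.4876 -0.2713  0.1482] [ 0.62  0.76 -0.32  1.85  0.4   0.6   1.29] [-0.8  0.7 -0.4] 1.001
cup_medium tip 0.56 [232. 314.] [ 0.4863 -0.272 ]
cup_medium fit 0.96 [248. 317.] 5779 [ 0.48757214 -0.27125148] 0.045517746811477675
tcp [ 0.4876 -0.2712  0.148 ]
scene 0.71 [229.3, 345.0] 2990 [-8.5064  7.3581] 1.0
wrist 0.94 [246.6, 317.0] 5903 [ 0.4876 -0.2713] 0.026
```

View pics/w3.png

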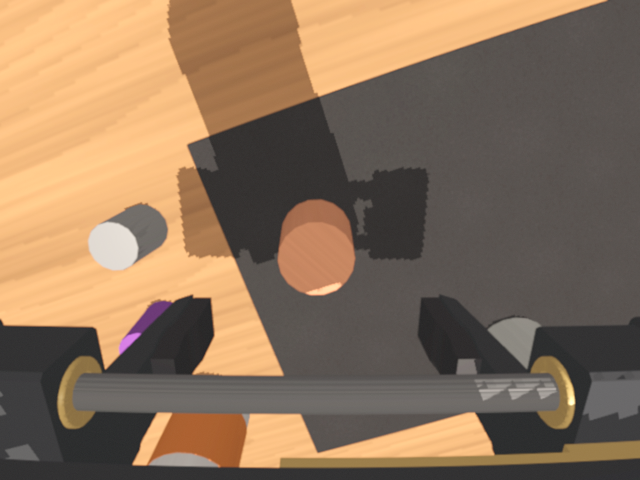

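```bash
python3 -m inch '35 0 -22 0; 75 0 -48 0; 115 0 -73 0; 150 0 -95 0; 169 0 -107 0; 169 0 -107 0; 169 0 -107 0'
python3 wl.py w4 cup_large
```

```text
clock: 10.5
tool_pos: [0.643, -0.1457, 0.1489]
eef_rot: [-0.574, -0.412, 0.414, 0.574]
contact_force: [-0.2, -1.0, -0.0]
opening: 0.999
[ 0.6424 -0.147   0.149 ] [ 0.32  0.86 -0.31  1.53  0.33  0.8   1.12] [-0.4 -0.1  0.2] 1.003
cup_large tip 0.57 [234. 315.] [ 0.6432 -0.1466]
cup_large tip 0.55 [305.  12.] [ 0.6199 -0.4104]
cup_large fit 0.88 [254. 314.] 9969 [ 0.64200335 -0.14497107] 0.018799848156736864
```

View pics/w4.png

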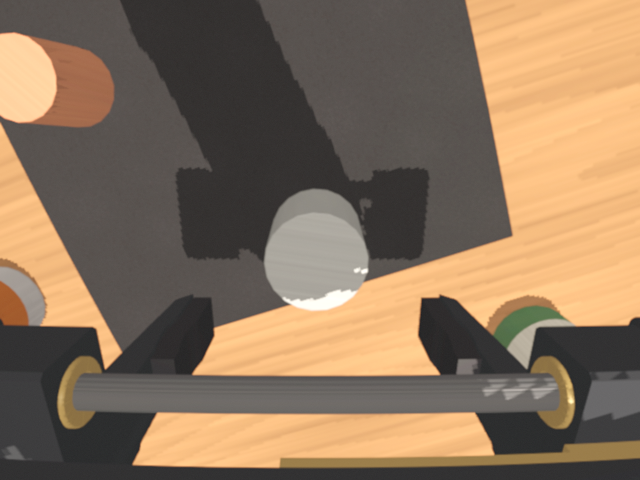

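```bash
python3 -m inch '1 30 1 0; 1 60 1 0; 1 85 1 0; 1 98 1 0; 1 102 1 0; 1 102 1 0; 1 102 1 0'
python3 -m inch '0 0 0 0; 0 0 0 0; 0 0 0 0; 0 0 0 0; 0 0 0 0; 0 0 0 0' -1 18
```

```text
clock: 11.35
tool_pos: [0.644, -0.1445, 0.0489]
eef_rot: [0.575, 0.413, -0.412, -0.574]
contact_force: [0.2, -0.3, -0.5]
opening: 0.997
clock: 11.95
tool_pos: [0.6435, -0.1444, 0.0481]
eef_rot: [0.574, 0.413, -0.413, -0.574]
contact_force: [-1.7, 0.7, 5.7]
opening: 0.742
```

```bash
python3 -m inch '0 -10 0 0; 0 -40 0 0; 0 -78 0 0; -30 -85 19 0; -70 -85 44 0; -110 -85 69 0; -145 -85 91 0; -170 -85 107 0; -170 -85 107 0; -170 -85 107 0'
python3 wl.py w5 cup_medium; python3 held.py 0.085 cup_large
python3 - <<'E'
from h import *
d=r.snapshot("scene");f=d["frame"][270:400,120:330,::-1]
cv2.imwrite(f"pics/scene5.png",cv2.resize(f,None,fx=3,fy=3,interpolation=2))
E
```

```text
clock: 12.95
tool_pos: [0.4875, -0.2716, 0.1328]
eef_rot: [0.574, 0.413, -0.412, -0.574]
contact_force: [0.5, -0.1, -0.3]
opening: 0.746
[ 0.4886 -0.2706  0.1329] [ 0.61  0.78 -0.31  1.86  0.41  0.56  1.27] [ 0.9  0.7 -1. ] 0.742
cup_medium tip 0.37 [263. 467.] [ 0.541 -0.17 ]
cup_medium fit 0.69 [215. 317.] 905 [ 0.44968887 -0.25822109] 6.405576860578486
tcp [ 0.4892 -0.2699  0.1327]
scene 0.82 [297.4, 197.6] 1247 [ 0.4897 -0.2688] 0.076
wrist 0.87 [317.4, 315.8] 23498 [ 0.4873 -0.2694] 0.283
```

View pics/w5.png

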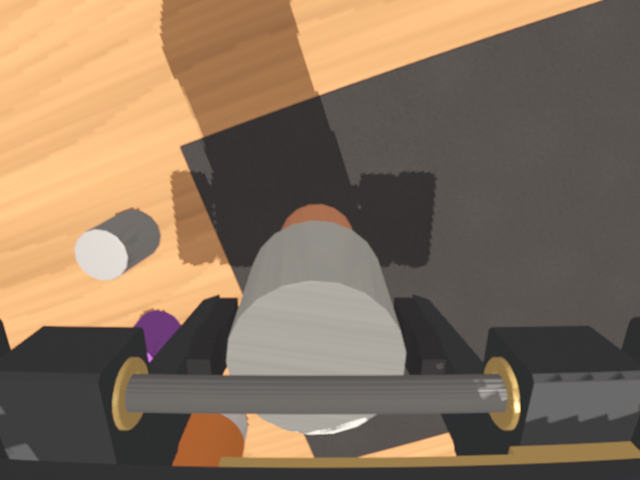

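View pics/scene5.png

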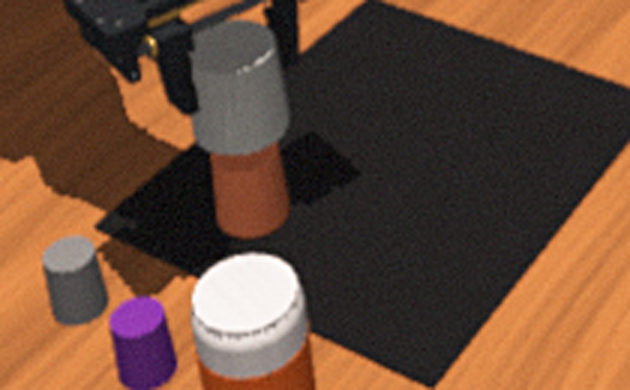

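Run:
```python
from h import *
d=r.snapshot("scene")
L=r.trace("scene","cup_large")[0];M=[q for q in r.trace("scene","cup_medium")]
for q in M: print(q["p"],q["centre"],q["region"].sum())
f=d["frame"].astype(int)
# colour masks
hsv=cv2.cvtColor(d["frame"],cv2.COLOR_RGB2HSV)
s=[]
for i in range(5): s.append(st()[0]["tool_pos"])
print(np.mean(s,0))
# overlay models
im=d["frame"][:,:,::-1].copy()
im=cv2.resize(im[270:400,120:330],None,fx=4,fy=4,interpolation=2)
def ov(P,x,y,c):
    p=proj(d,frus(x,y,P)).reshape(-1,48,2)
    for e in p: cv2.polylines(im,[(((e-[120,270])+.5)*4).astype(np.int32)],True,c,1)
    h=cv2.convexHull(p.reshape(-1,2).astype(np.float32))[:,0]
    cv2.polylines(im,[(((h-[120,270])+.5)*4).astype(np.int32)],True,c,1)
ov(PR["cup_medium"],.4876,-.2713,(0,255,0))
ov([(z+.085,R) for z,R in PR["cup_large"]],.4876,-.2713,(255,255,0))
cv2.imwrite("pics/ov5.png",im[:,:800])
```

```text
0.65 [333.8, 205.0] 611
0.4 [232.0, 344.3] 3069
[ 0.48779391 -0.27107091  0.13250878]
```

View pics/ov5.png

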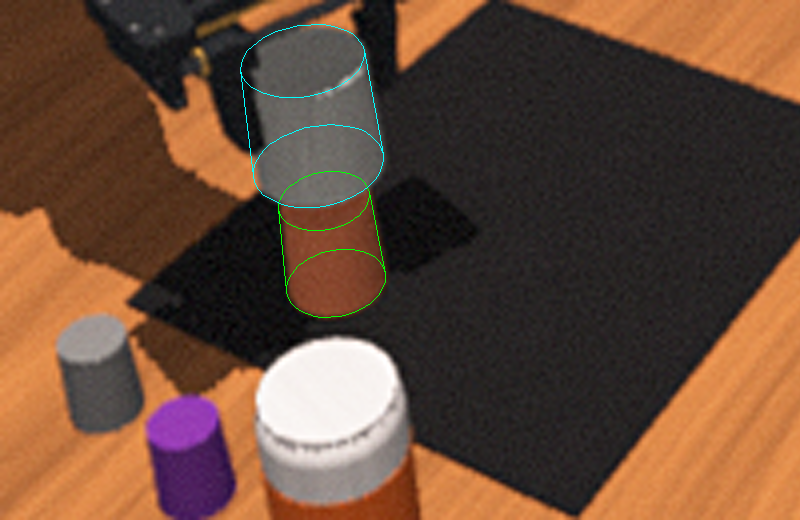

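```bash
python3 -m inch '0 15 0 0; 0 22 0 0; 0 29 0 0; 0 36 0 0; 0 44 0 0; 0 44 0 0'
python3 -m inch '0 12 0 0; 0 22 0 0; 0 30 0 0; 0 36 0 0; 0 40 0 0; 0 40 0 0; 0 40 0 0'
```

```text
clock: 14.1
tool_pos: [0.4871, -0.271, 0.0875]
eef_rot: [-0.573, -0.413, 0.413, 0.575]
contact_force: [0.0, -0.1, -1.0]
opening: 0.745
clock: 14.8
tool_pos: [0.4878, -0.2713, 0.0485]
eef_rot: [0.574, 0.413, -0.413, -0.574]
contact_force: [-0.3, 0.6, -0.5]
opening: 0.743
```

```bash
python3 -m inch '0 0 0 0; 0 0 0 0; 0 0 0 0; 0 0 0 0; 0 0 0 0' 1
python3 -m inch '0 -25 0 0; 0 -60 0 0; 0 -100 0 0; 0 -110 0 0; 0 -110 0 0; 0 -110 0 0'
python3 wl.py w6 cup_large
```

```text
clock: 15.3
tool_pos: [0.4877, -0.2713, 0.0486]
eef_rot: [0.574, 0.413, -0.413, -0.574]
contact_force: [-0.7, 0.5, -0.1]
opening: 0.997
clock: 15.9
tool_pos: [0.4869, -0.2712, 0.1577]
eef_rot: [-0.574, -0.413, 0.413, 0.575]
contact_force: [-0.9, 0.9, -0.6]
opening: 1.002
[ 0.4866 -0.271   0.1572] [ 0.63  0.74 -0.34  1.85  0.39  0.62  1.29] [0.3 0.1 0.7] 0.999
cup_large tip 0.57 [233. 312.] [ 0.4878 -0.2745]
cup_large fit 0.74 [249. 315.] 9236 [ 0.48659015 -0.27076508] 0.019234198659975034
```

View pics/w6.png

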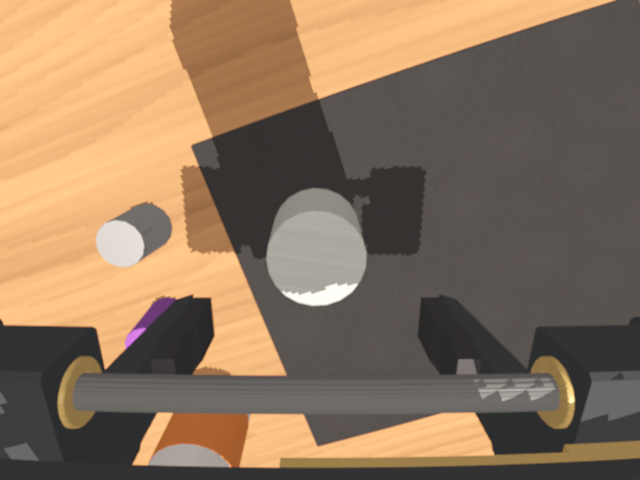

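```bash
python3 -m inch '0 -30 0 0; 0 -70 0 0; 0 -107 0 0; 50 -107 5 0; 100 -107 9 0; 150 -107 14 0; 200 -107 18 0; 250 -107 23 0; 300 -107 28 0; 350 -107 33 0'
python3 -m inch '50 0 4 0; 100 0 9 0; 135 0 12 0; 158 0 14 0; 158 0 14 0; 158 0 14 0; 158 0 14 0'
cat > capl.py <<'E'
import sys
from h import *
n=sys.argv[1]
for c in ["wrist","top"]:
    d=r.snapshot(c);cv2.imwrite(f"pics/{c}{n}.png",d["frame"][:,:,::-1])
    for nm,z in [("cap_knob",.189),("cap",.15),("keg_neck",.17)]:
        for q in r.tip_of(c,nm)[:1]: print(c,nm,round(q["p"],2),np.round(q["centre"]),onz(d,q["centre"],z)[:2].round(4))
s,R=st();print(s["tool_pos"].round(4),s["q"].round(2),s["contact_force"].round(1),round(s["opening"],3))
E
python3 capl.py 7
```

```text
clock: 17.05
tool_pos: [0.5671, 0.0713, 0.2643]
eef_rot: [-0.574, -0.412, 0.414, 0.574]
contact_force: [1.1, -0.4, -0.2]
opening: 1.0
clock: 17.75
tool_pos: [0.6043, 0.2214, 0.2648]
eef_rot: [0.575, 0.411, -0.413, -0.574]
contact_force: [0.6, -0.5, 0.0]
opening: 1.003
wrist cap_knob 0.6 [258. 321.] [0.6017 0.2256]
wrist cap 0.77 [243. 319.] [0.6033 0.2241]
top cap 0.61 [246. 235.] [0.5849 0.1963]
[0.6044 0.2234 0.2657] [-0.23  0.71 -0.36  1.47  0.28  1.01  0.58] [-0.3 -0.7  0.9] 1.0
```

View pics/wrist7.png

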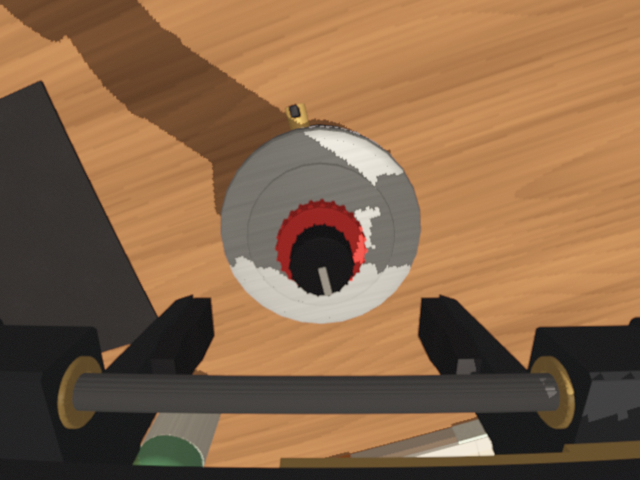

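```bash
cat > capfit.py <<'E'
import sys
from h import *
dz=float(sys.argv[1]);n=sys.argv[2]
P1=[(.15+dz,.028),(.174+dz,.028)];P2=[(.174+dz,.018),(.204+dz,.018)]
for c in sys.argv[3:]:
    d=r.snapshot(c);T=r.trace(c,"cap")
    if not T: print(c,"none");continue
    m=T[0]["region"]
    f=lambda p:np.abs(np.maximum(sil(d,*p,P1),sil(d,*p,P2))-m).sum()/m.sum()
    x0=[.604,.2245]
    o=minimize(f,x0,method="Nelder-Mead",options=dict(initial_simplex=[x0,[.612,.2245],[.604,.232]],xatol=1e-4,fatol=1e-4));print(c,o.x.round(4),round(o.fun,3),T[0]["centre"])
    im=d["frame"][:,:,::-1].copy()
    for P in(P1,P2):
        for e in proj(d,frus(*o.x,P)).reshape(-1,48,2): cv2.polylines(im,[(e*8).round().astype(np.int32)],True,(0,255,0),1,shift=3)
    y,x=map(int,T[0]["centre"]);x=max(x,100);y=max(y,75);cv2.imwrite(f"pics/{c}_fit{n}.png",cv2.resize(im[y-75:y+75,x-100:x+100],None,fx=4,fy=4))
print(st()[0]["tool_pos"])
E
python3 capfit.py 0 7 wrist scene
```

```text
wrist [0.601  0.2259] 0.037 [249.1, 315.3]
scene [0.6022 0.2267] 0.065 [200.8, 345.5]
[0.60433312 0.22374644 0.26561777]
```

View pics/wrist_fit7.png

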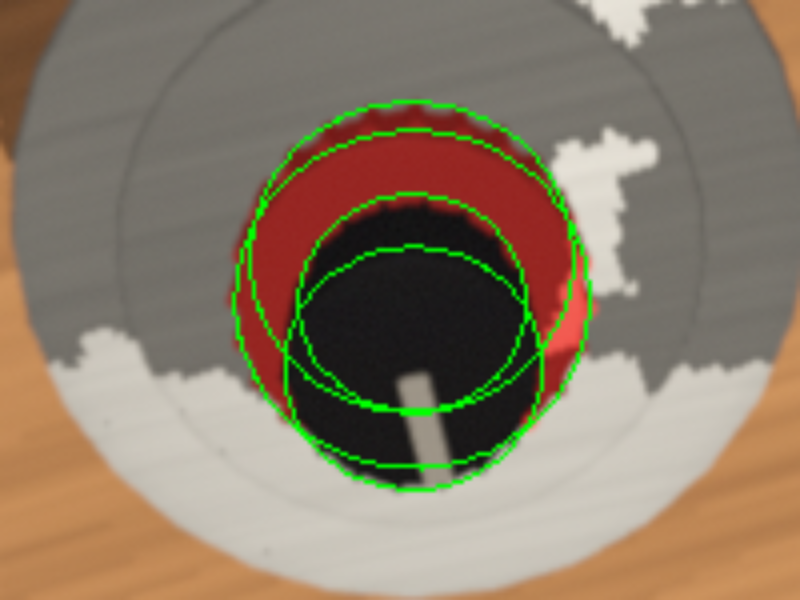

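```bash
python3 -m inch '1 20 3 0; 1 40 3 0; 1 60 3 0; 1 73 3 0; 1 79 3 0; 1 79 3 0; 1 79 3 0'
python3 -m inch '0 0 0 0; 0 0 0 0; 0 0 0 0; 0 0 0 0; 0 0 0 0; 0 0 0 0; 0 0 0 0; 0 0 0 0' -1 25
python3 - <<'E'
from h import *
for i in range(3):
    r.snapshot("top");s,R=st();print(s["tool_pos"],s["contact_force"],s["moment"],s["opening"],s["q"][6])
E
python3 capl.py 8
```

```text
clock: 19.05
tool_pos: [0.6023, 0.226, 0.1873]
eef_rot: [0.574, 0.413, -0.412, -0.574]
contact_force: [0.8, 0.6, 1.1]
opening: 0.999
clock: 19.85
tool_pos: [0.6018, 0.2256, 0.1866]
eef_rot: [-0.574, -0.413, 0.413, 0.574]
contact_force: [-0.6, 0.5, 0.3]
opening: 0.403
[0.60177131 0.22563341 0.18654809] [-1.40407643  0.55204205 -0.18214508] [ 0.00392277 -0.03294335  0.01990164] 0.3970425442619482 0.5363297654648931
[0.60181228 0.22560967 0.18657623] [ 0.14550457  0.5073401  -0.01540015] [-0.04830621  0.008618    0.00547245] 0.39974217900950854 0.5363335038509763
[0.60178973 0.22565117 0.18655738] [-0.47513839  0.40065469 -0.96645422] [-0.08590901  0.02766565  0.02430007] 0.40019200443125846 0.5363568279573291
wrist cap_knob 0.62 [332. 313.] [0.6017 0.2249]
wrist cap 0.88 [290. 315.] [0.601  0.2255]
top cap_knob 0.56 [265. 490.] [ 0.5875 -0.3484]
[0.6018 0.2256 0.1866] [-0.25  0.8  -0.34  1.56  0.32  0.84  0.54] [-0.4 -0.3 -0.4] 0.404
```

View pics/wrist8.png

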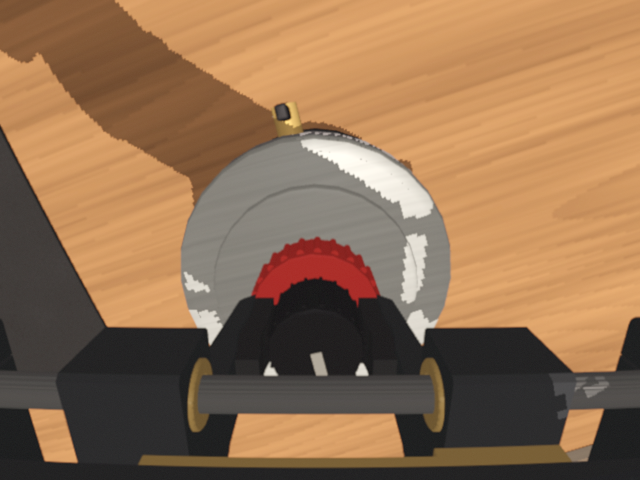

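```bash
python3 -m inch '0 0 0 6; 0 0 0 12; 0 0 0 12'
python3 -c "
from h import *
s,R=st();print(s['moment'].round(2),s['q'][6],s['contact_force'].round(1))"
python3 -m inch '0 0 0 6; 0 0 0 10; 0 0 0 10'
python3 -c "
from h import *
s,R=st();print(s['moment'].round(2),s['q'][6],s['contact_force'].round(1))"
```

```text
clock: 20.7
tool_pos: [0.6018, 0.2259, 0.1866]
eef_rot: [0.614, 0.351, -0.35, -0.614]
contact_force: [0.8, -0.4, 0.2]
opening: 0.401
[ 0.05  0.01 -0.05] 0.3728845870373258 [ 0.8 -0.4  0.2]
clock: 21.0
tool_pos: [0.6018, 0.2258, 0.1866]
eef_rot: [0.642, 0.297, -0.296, -0.642]
contact_force: [-0.4, -0.2, -0.0]
opening: 0.399
[-0.   -0.03 -0.04] 0.2398915274258683 [-0.4 -0.2 -0. ]
```

```bash
python3 -m inch '0 0 0 6; 0 0 0 10; 0 0 0 10'
python3 -c "
from h import *
s,R=st();print(s['moment'].round(2),s['q'][6],s['contact_force'].round(1))"
python3 capl.py 9
```

```text
clock: 21.3
tool_pos: [0.6018, 0.2258, 0.1866]
eef_rot: [0.665, 0.24, -0.24, -0.665]
contact_force: [0.6, 0.4, -0.5]
opening: 0.403
[ 0.02  0.04 -0.06] 0.10650928747567182 [ 0.6  0.4 -0.5]
wrist cap_knob 0.97 [334. 314.] [0.6015 0.224 ]
wrist cap 0.56 [290. 314.] [0.6003 0.2252]
top cap_knob 0.63 [315. 144.] [0.4167 0.354 ]
top keg_neck 0.67 [236. 224.] [0.5996 0.2194]
[0.6018 0.2258 0.1866] [-0.33  0.78 -0.18  1.57  0.18  0.81  0.1 ] [-0.3  0.6 -0. ] 0.402
```

View pics/wrist9.png

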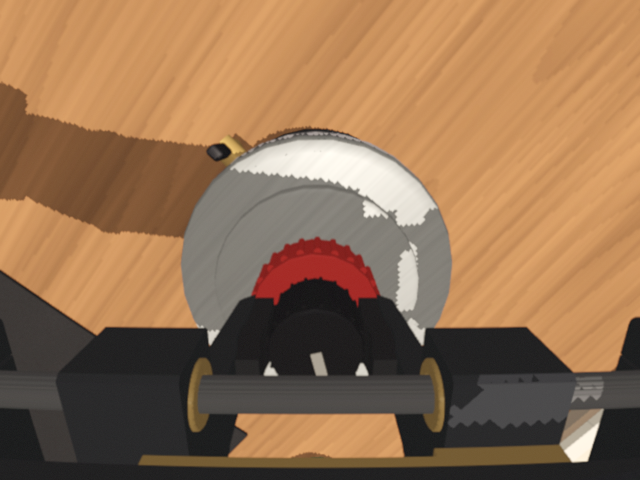

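```bash
python3 -m inch '0 0 0 6; 0 0 0 13; 0 0 0 20; 0 0 0 27; 0 0 0 34; 0 0 0 41; 0 0 0 46; 0 0 0 48; 0 0 0 48; 0 0 0 48'
python3 -c "
from h import *
s,R=st();print(s['moment'].round(2),s['q'].round(2),s['contact_force'].round(1))"
python3 capl.py 10
```

```text
clock: 22.7
tool_pos: [0.6018, 0.2257, 0.1866]
eef_rot: [-0.705, 0.052, -0.052, 0.705]
contact_force: [0.1, 1.2, -0.1]
opening: 0.401
[-0.04  0.07  0.02] [-0.46  0.78  0.06  1.57 -0.06  0.79 -0.53] [ 0.1  1.2 -0.1]
wrist cap_knob 0.77 [330. 314.] [0.5999 0.2259]
wrist cap 0.85 [294. 312.] [0.5987 0.2244]
top cap_knob 0.49 [234. 220.] [0.5992 0.2228]
top cap 0.67 [232. 220.] [0.6133 0.2325]
top keg_neck 0.75 [237. 222.] [0.5974 0.2217]
[0.6018 0.2257 0.1866] [-0.46  0.78  0.06  1.57 -0.06  0.79 -0.53] [-0.6  0.4 -0.3] 0.4
```

View pics/wrist10.png

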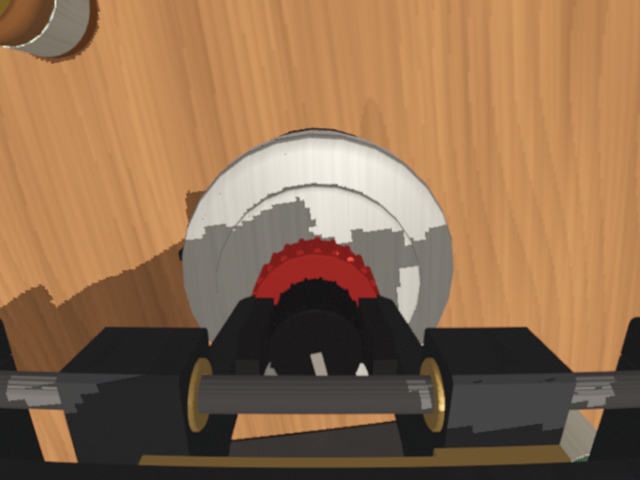

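```bash
python3 -m inch '0 -3 0 0; 0 -7 0 0; 0 -12 0 0; 0 -12 0 0'
python3 -c "
from h import *
s,R=st();print(s['moment'].round(2),s['contact_force'].round(1))"
```

```text
clock: 23.5
tool_pos: [0.6023, 0.2256, 0.1995]
eef_rot: [-0.705, 0.052, -0.053, 0.705]
contact_force: [0.6, 0.3, -0.8]
opening: 0.401
[-0.08  0.1  -0.02] [ 0.6  0.3 -0.8]
```

Free lift, no force. Continue to 100 mm total.

```bash
python3 -m inch '0 -12 0 0; 0 -30 0 0; 0 -50 0 0; 0 -70 0 0; 0 -82 0 0; 0 -88 0 0; 0 -88 0 0; 0 -88 0 0; 0 -88 0 0; 0 -88 0 0'
python3 capl.py 11; python3 capfit.py 0.1 11 scene
python3 - <<'E'
from h import *
d=r.snapshot("scene");cv2.imwrite("pics/scene11.png",d["frame"][:,:,::-1])
E
```

```text
clock: 24.5
tool_pos: [0.6014, 0.2255, 0.2857]
eef_rot: [0.705, -0.053, 0.052, -0.705]
contact_force: [-0.6, -0.6, -1.6]
opening: 0.4
wrist cap_knob 0.67 [331. 315.] [0.591  0.1686]
wrist keg_neck 0.72 [242. 317.] [0.6012 0.2264]
top cap_knob 0.7 [222. 209.] [0.6236 0.2503]
top cap 0.61 [227. 217.] [0.6224 0.2416]
top keg_neck 0.82 [235. 222.] [0.6012 0.222 ]
[0.6018 0.2257 0.2865] [-0.47  0.67  0.07  1.47 -0.05  1.01 -0.53] [ 0.5 -0.2 -0.9] 0.4
scene none
[0.60183041 0.22564984 0.28658342]
```

View pics/wrist11.png

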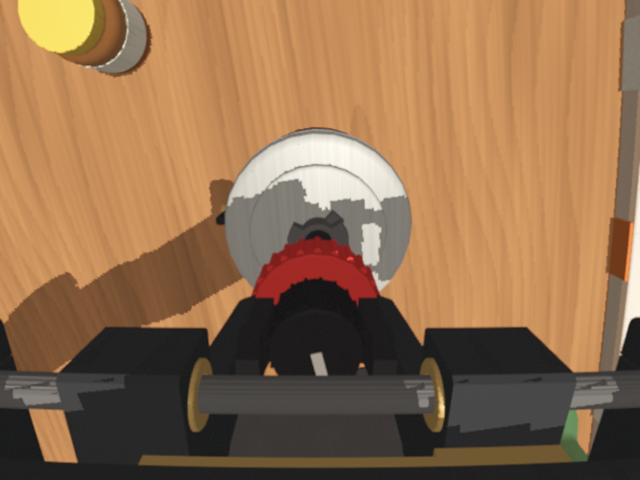

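View pics/scene11.png

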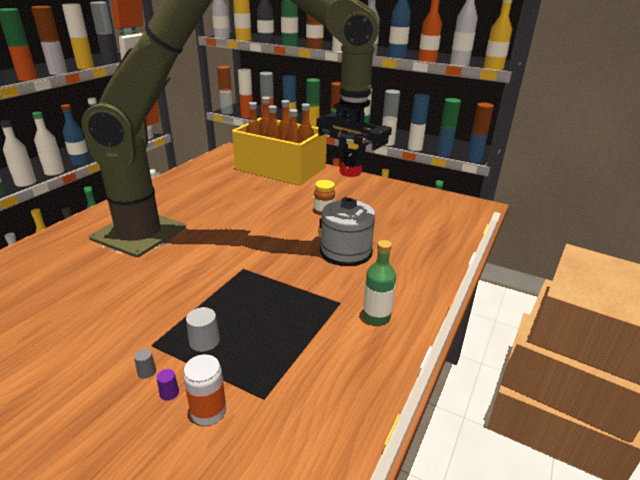

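View pics/top11.png

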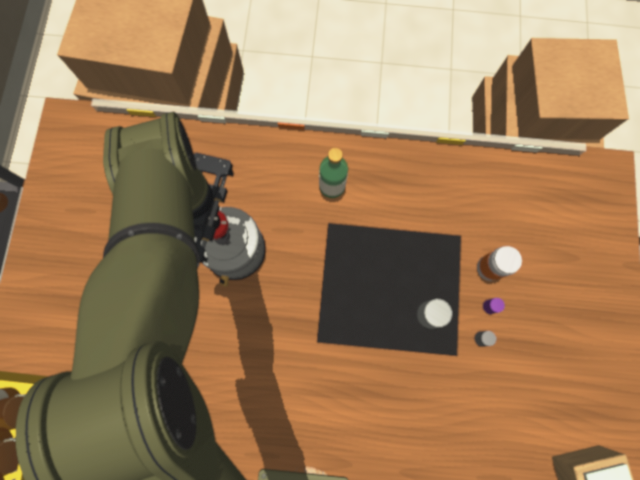

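```bash
ls pics | grep fit11
python3 -m inch '0 0 0 0; 0 0 0 0; 0 0 0 0; 0 0 0 0'; python3 -c "
from h import *
s,R=st();print(abs(s['qd']).max(),s['moment'].round(2));print(r.finish_job())"
```

```text
clock: 25.45
tool_pos: [0.6018, 0.2256, 0.2866]
eef_rot: [-0.705, 0.053, -0.053, 0.705]
contact_force: [-0.6, -0.5, -2.0]
opening: 0.398
0.0022072161975857244 [-0.12  0.07 -0.01]
the job is handed in; nothing more can be done
None
```

The job is handed in at 25.5 s. The three cups are nested on the mat, and the keg's cap is off and held above the neck.

- **Cups:** The medium cup went over the small one and the large cup over both, with no contact force beyond sensor noise on either lowering. The last wrist-camera fit matched the large cup standing flat on the mat at about (0.487, -0.271), and the final overview pictures agree.
- **Cap direction:** I turned it with positive spin first. It passed 32° with no torque, beyond the 25° limit of the wrong-way stop, so I did not try the other direction.
- **Cap removal:** I turned it about 80° in total with no slip; the white line stayed fixed relative to the fingers. It then lifted freely.
- **Final pose:** The cap was raised 100 mm, so its underside is about 8 cm above the neck. It is upright, the joints are still, and the gripper is closed on the 36 mm knob.
- **Bystanders:** The last pictures show the bottle, can, jar and look-alikes where they stood.

**Checks that failed or disagreed:**
- The final fit of the cap in the scene camera found nothing, because the gripper covers most of it. The cap's height therefore rests on the measured lift and the pictures.
- The earlier scene-camera fit while lowering the medium cup also missed.
- The cap centre estimates from the different cameras differed by 1 to 3 mm.

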